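Check the balance with the hidden check weight, then load the turned parts for weighing

ROBOT

A 6-joint arm with a two-finger parallel gripper is mounted at the origin on the work surface. World frame = base frame: x ahead of the robot, y to its left, z up, the work surface at z = 0. Lengths are in mm, angles in rad, forces in N, time in s.
With the tool pointing down it reaches from about 350 to 775 mm from the base axis. Payload 7.3 kg.
Tool frame: the origin (TCP) lies at the very end of the fingers, on their centre line; the grasp point (between the pads) lies 19 mm behind it; z points along the fingers, y is the line along which they close (so a half turn about z gives the same grasp; the last joint's range is limited). The gripper opens to 92 mm and grips with 3 to 60 N. Pads are 19 mm wide; open, the fingers measure 130 mm over their backs; the gripper's body (75 mm by 190 mm) begins 47 mm behind the grasp point.
Start: joints at [1.007, 0.342, 1.524, -0, 1.275, -0.146], TCP at [213.007, 479.867, 226.741] pointing down, gripper open.
Joint ranges: [-2.53, 2.53], [-0.77, 2.02], [0.04, 2.7], [-1, 4.14], [0.28, 2.66], [-3.11, 3.11]. Speed limits (rad/s): [2.57, 2.57, 3.14, 3.14, 3.14, 3.14].

INTERFACE

Orientations are given as [roll, pitch, yaw] about the fixed x, y, z axes, in that order (R = Rz(yaw) Ry(pitch) Rx(roll)).
In Python, from plant import bot gives the robot as it stands.
- The arm moves only by the tool jog_arm, never from a script. Its argument "targets" is a list of rows, each an object with "xyz": the shift along the tool's x, y, z as a fraction of full scale, a list of three; "spin": the turn about the tool's z as a fraction of full scale. In form: [{"xyz": [x, y, z], "spin": spin}, ...]. A call has exactly 10 rows; each row shifts and turns the commanded pose from where the row before left it, along the tool's axes as they then stand; what a row does not reach is not made up. Full scale, the value 1, is 80 mm for a shift and 0.1 rad for a turn. A row lasts 1/8 s, in which the tool goes at most 62.5 mm and 10.7 degrees, less where a joint would pass 70% of its speed; a pose out of reach is approached as far as the arm can. A call with a number of a shift or a turn outside -1 to 1 is refused whole. A call with a gripper value outside its range is refused whole. "gripper" is the opening in per cent of the stroke, from 0 (shut) to 100 (fully open), set as the call begins (left out, the last holds). The fingers move at their own pace and stop on an object; the grip force is fixed at half the most. Time passes only in rows, so rows that do not move let the fingers close, or fill a call up. It gives the time, the measured TCP pose, the force, the opening and the grip force at its end, in the units of the state.
- bot.get_obs(): the state, without advancing time (a new reading comes with each control period).
- bot.capture(name): name is "side" or "top" or "wrist"; returns the picture (480x640x3 uint8, blue, green, red); there is no depth.
- bot.get_calibration(name): a dict with "vfov" (degrees; the focal length in pixels is half the picture's height over the tangent of half this angle, whatever the lens; pixels are square), "cx", "cy" (the principal point, pixels), "eye" and "rotation" of the camera in the world. Camera axes: x right, y down, z forward; pixel columns grow to the right and rows downward; lengths in mm; the calibration is good to about 2 mm. A picture is of the moment at which its call begins: read the wrist's pose just before it. get_calibration takes no time and is no camera call; for the wrist camera it gives the pose at the moment of the call.
- bot.close_job(): hands the job in; it is judged then, once.
The state is a dict: "time": time; "joint_positions": joint angles; "dq": joint speeds; "tau": joint torques, N m; "tool_pos": TCP position; "tcp_rot": TCP orientation; "contact_force": force on the tool from outside, world axes, zero at the start; "moment": the same for the moment, N m; "grip_width": finger opening in mm; "finger_force": force on a finger pad.
Only numpy, scipy, OpenCV 4.12 (cv2) and the standard library are available. Lean on these libraries where they do the work, as an engineer would, in place of code of your own. Each camera call takes 0.05 s, during which the arm holds its last target. There are 200 camera calls.

TASK

The brass check weight has been put away in one of the four blue cases: open them one at a time, shutting each before you open another and leaving other contents where they are, until you find it, stand it alone in the middle of the balance pan, let go and wait a good second for the reading to settle, then stand it back in the case it came from and shut the lid. Next set the empty white tray down in the middle of the pan, let go and give it a second to tare, and then stand every turned brass part upright in the tray. Set everything down gently, never pressing the pan onto its stop, finish with all four cases shut, and do not disturb the other things on the bench.

Things in the scene. Friction and masses are not known exactly. Their poses are not given: they have to be found in the camera images.
- case_a: blue specimen case, one of four alike, fixed: 100 (its x) x 105 (y) x 58 mm high, walls and floor 5 mm; origin: centre of its underside; front with steel clasp at its -x. The lid, 8 mm thick, is hinged along the +x rim: hinge line along y at x = 50, z = 58.5 mm in the case's frame. Holds one small piece or nothing, seen only when open
- lid_a (a joint): angle of case_a's lid, rad: 0 shut, grows as the front edge swings up and back, stop 1.9; stiff hinge (1-2 N at the pull), stays at any angle. Its pull: a lying barrel, 16 mm diameter, 14 mm long along y, on a stem 18 mm from barrel centre to lid face; when shut centred at x = -30, y = 0, z = 84.5 mm in the case's frame. Pinched across its ends it turns between the fingers as the lid swings
- case_b: blue specimen case, one of four alike, fixed: 100 (its x) x 105 (y) x 58 mm high, walls and floor 5 mm; origin: centre of its underside; front with steel clasp at its -x. The lid, 8 mm thick, is hinged along the +x rim: hinge line along y at x = 50, z = 58.5 mm in the case's frame. Holds one small piece or nothing, seen only when open
- lid_b (a joint): angle of case_b's lid, rad: 0 shut, grows as the front edge swings up and back, stop 1.9; stiff hinge (1-2 N at the pull), stays at any angle. Its pull: a lying barrel, 16 mm diameter, 14 mm long along y, on a stem 18 mm from barrel centre to lid face; when shut centred at x = -30, y = 0, z = 84.5 mm in the case's frame. Pinched across its ends it turns between the fingers as the lid swings
- case_c: blue specimen case, one of four alike, fixed: 100 (its x) x 105 (y) x 58 mm high, walls and floor 5 mm; origin: centre of its underside; front with steel clasp at its -x. The lid, 8 mm thick, is hinged along the +x rim: hinge line along y at x = 50, z = 58.5 mm in the case's frame. Holds one small piece or nothing, seen only when open
- lid_c (a joint): angle of case_c's lid, rad: 0 shut, grows as the front edge swings up and back, stop 1.9; stiff hinge (1-2 N at the pull), stays at any angle. Its pull: a lying barrel, 16 mm diameter, 14 mm long along y, on a stem 18 mm from barrel centre to lid face; when shut centred at x = -30, y = 0, z = 84.5 mm in the case's frame. Pinched across its ends it turns between the fingers as the lid swings
- case_d: blue specimen case, one of four alike, fixed: 100 (its x) x 105 (y) x 58 mm high, walls and floor 5 mm; origin: centre of its underside; front with steel clasp at its -x. The lid, 8 mm thick, is hinged along the +x rim: hinge line along y at x = 50, z = 58.5 mm in the case's frame. Holds one small piece or nothing, seen only when open
- lid_d (a joint): angle of case_d's lid, rad: 0 shut, grows as the front edge swings up and back, stop 1.9; stiff hinge (1-2 N at the pull), stays at any angle. Its pull: a lying barrel, 16 mm diameter, 14 mm long along y, on a stem 18 mm from barrel centre to lid face; when shut centred at x = -30, y = 0, z = 84.5 mm in the case's frame. Pinched across its ends it turns between the fingers as the lid swings
- weight: brass 200 g check weight: upright cylinder 28 mm in diameter and 32 mm high, with a neck and a knob 19 mm in diameter above it, 47 mm high in all; origin at the centre of its underside, z up its axis. At the start it stands near the middle of one of the cases
- pan_top (a point): centre of the top face of the balance's round steel pan, 136 mm in diameter, 90 mm above the bench when empty; z up. The white balance, 270 x 210 mm and 78 mm high, is fixed to the bench, its display and keys towards the robot (the point's -x)
- pan (a joint): how far the sprung pan is pushed down, m: 0 empty, stop at 0.008; 1.5 N per mm
- tray: shallow open white weighing tray, 64 (its x) x 120 (its y) x 14 mm, walls and floor 3 mm, about 110 g; origin at the centre of its underside. It starts on the bench, to the robot's right
- part_1: turned brass part standing on the bench (one to three are present): a round foot 30 mm in diameter and 7 mm high with a pin 18 mm in diameter above it, 32 mm high in all, about 90 g; origin at the centre of its underside, z up its axis
- part_2: turned brass part standing on the bench (one to three are present): a round foot 30 mm in diameter and 7 mm high with a pin 18 mm in diameter above it, 32 mm high in all, about 90 g; origin at the centre of its underside, z up its axis
- part_3: turned brass part standing on the bench (one to three are present): a round foot 30 mm in diameter and 7 mm high with a pin 18 mm in diameter above it, 32 mm high in all, about 90 g; origin at the centre of its underside, z up its axis
- ring_gauge: steel ring gauge, 40 mm outside and 22 mm inside diameter, 18 mm high; lies in a case or is absent; not part of the job; origin at its underside
- hard_block: round steel hardness block, 48 mm in diameter, 12 mm high; lies in a case or is absent; not part of the job; origin at its underside
- gauge_block: steel gauge block 35 x 9 x 30 mm; stands in a case or is absent; not part of the job; origin at its underside
- mouse: black computer mouse 100 x 58 x 31 mm; not part of the job; origin at its underside
- tweezers: dark steel tweezers, 122 mm long, 6 mm high; not part of the job; origin at its underside
- objective: black microscope objective, 32 mm in diameter, 40 mm high; not part of the job; origin at its underside
- pin_gauge: steel pin gauge with a red plastic grip, 65 mm long, 12 mm thick; not part of the job; origin at its underside
- driver: screwdriver, 160 mm long; not part of the job; origin at its underside
- vee_block: dark steel V-block, 50 x 40 x 36 mm; not part of the job; origin at its underside

How it is judged:
By the outcome, as a careful person would: the job done as asked, in the order asked, and still so for the second after the job is handed in, with the robot touching nothing.
Of ring_gauge, hard_block, gauge_block only 1 to 3 are there at a start; the rules pass over those that are not, and their reading is None.
Of part_1, part_2, part_3 only 1 to 3 are there at a start; the rules pass over those that are not, and their reading is None.
At some moment in a run one of part_1, part_2, part_3 may be knocked a few centimetres aside while the robot is not near it.
It also fails if it takes over 210 s, if anything falls off the work surface, if the arm or the gripper's body presses on something with over 40 N, if the wrist force passes 120 N, or if a joint passes its speed limit or range.

## Working session

There is one attempt and no reset: what is moved stays moved. The work goes in short steps, Python scripts to look and compute and a tool call to move; the robot and the scene stay as the last step left them, time stands still between calls to the robot, and variables do not carry over. Pictures are saved under pics/ and viewed, at most 14 in all, crops included, and the job is handed in when it is done.

Besides the shell and the picture viewer there is one more tool, called after "Call:" as name([rows], argument=value, ...), one row to a line, values as JSON. jog_arm: Moves the arm, as the interface text tells. Shift numbers are shares of 80 mm and turn numbers shares of 0.1 rad, none past 1 either way. Its arguments: {"type":"object","properties":{"targets":{"type":"array","items":{"type":"object","properties":{"xyz":{"type":"array","items":{"type":"number"}},"spin":{"type":"number"}}}},"gripper":{"type":"number"}},"required":["targets"]}

```bash
ls; mkdir -p pics
cat > h.py <<'E'
import numpy as np, cv2, json
from plant import bot
def cal(n):
    c=bot.get_calibration(n); f=240/np.tan(np.radians(c['vfov'])/2)
    return f,c['cx'],c['cy'],np.array(c['eye'],float),np.array(c['rotation'],float)
def px2w(n,u,v,z,c=None):
    f,cx,cy,e,R=c or cal(n); d=R@np.array([(u-cx)/f,(v-cy)/f,1]); return e+d*(z-e[2])/d[2]
def w2px(n,p,c=None):
    f,cx,cy,e,R=c or cal(n); q=R.T@(np.array(p,float)-e); return f*q[0]/q[2]+cx,f*q[1]/q[2]+cy
def snap(n,name):
    c=cal(n); im=bot.capture(n); cv2.imwrite(f'pics/{name}.png',im); return im,c
E
python3 - <<'E'
from h import *
o=bot.get_obs();print(o)
for n in('side','top','wrist'):
    print(n,bot.get_calibration(n))
a,_=snap('top','top0');b,_=snap('side','side0')
E
```

```text
pics
{'time': 0.0, 'joint_positions': array([ 1.00698659e+00,  3.42722465e-01,  1.52498571e+00, -1.51036597e-05,
        1.27539130e+00, -1.45999138e-01]), 'dq': array([-1.92950783e-04, -2.42179452e-04,  2.16383947e-03,  9.30070272e-04,
       -6.99340960e-04, -7.75232651e-05]), 'tau': array([ 1.69510363e-04, -4.31231868e+01, -2.44227630e+01,  7.18246470e-02,
        5.57795749e-02, -1.04715659e-04]), 'tool_pos': array([212.79633933, 479.5123172 , 226.05602025]), 'tcp_rot': array([-3.14009977e+00, -2.04924060e-04,  2.72378631e+00]), 'contact_force': array([ 0.06738069,  0.92153498, -0.30678928]), 'moment': array([0.00837488, 0.01040644, 0.00367759]), 'finger_force': 0.0, 'grip_width': 91.67506687316015}
side {'vfov': 57.33121334969854, 'cx': 317.9969147812494, 'cy': 238.00553617981052, 'eye': array([   2.77447147, -616.23420045,  802.02200725]), 'rotation': array([-2.31921738,  0.01807611, -0.8041412 ])}
top {'vfov': 48.16164611637531, 'cx': 326.3925728863739, 'cy': 239.96992419771215, 'eye': array([ 404.50713619,  -65.03279193, 1195.98777604]), 'rotation': array([-3.0121021 ,  0.00868708, -1.57324169])}
wrist {'vfov': 68.97280590240491, 'cx': 317.1639355123739, 'cy': 237.49552996396454, 'eye': array([137.82718981, 512.47562795, 384.08070847]), 'rotation': array([2.83688881e+00, 9.67443846e-04, 1.15359003e+00])}
```

```bash
sed -i "s/np.array(c\['rotation'\],float)/Rot.from_euler('xyz',c['rotation']).as_matrix()/; 1a from scipy.spatial.transform import Rotation as Rot" h.py; python3 -c "
from h import *
print(w2px('top',[400,0,0]),w2px('side',[400,0,0]),cal('wrist')[4])"
```

```text
(np.float64(301.6544872279335), np.float64(312.0296113993969)) (np.float64(254.95806658769925), np.float64(280.7454227849102)) [[ 4.05208410e-01  8.72199837e-01  2.73995600e-01]
 [ 9.14224002e-01 -3.86324185e-01 -1.22262413e-01]
 [-7.86129774e-04  3.00035112e-01 -9.53927835e-01]]
```

View pics/top0.png

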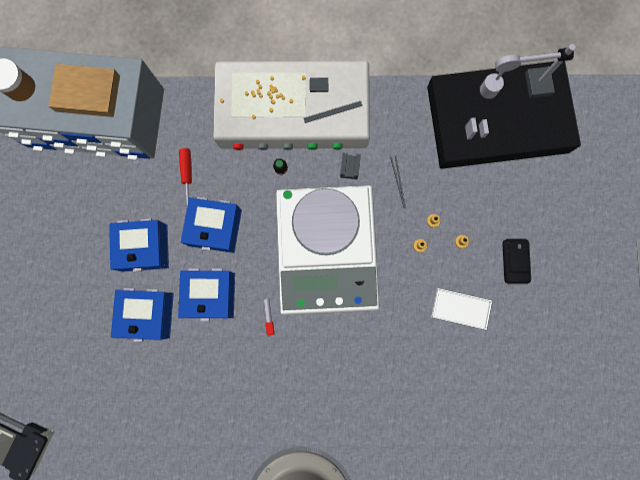

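View pics/side0.png

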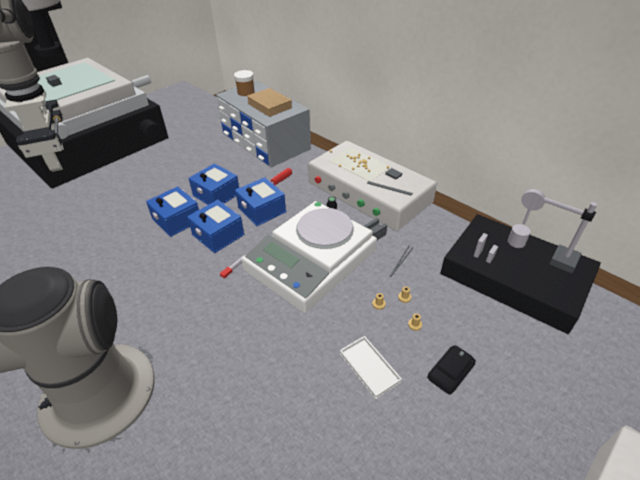

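```bash
cat > m.py <<'E'
from h import *
im=cv2.imread('pics/top0.png'); c=cal('top'); hsv=cv2.cvtColor(im,cv2.COLOR_BGR2HSV)
P=lambda u,v,z:px2w('top',u,v,z,c)
def rect(mask,z):
    cs,_=cv2.findContours(mask,cv2.RETR_EXTERNAL,cv2.CHAIN_APPROX_NONE); k=max(cs,key=cv2.contourArea)[:,0]
    w=np.array([P(u,v,z)[:2] for u,v in k],np.float32); return cv2.minAreaRect(w)
for n,(u,v) in dict(BL=(130,257),BR=(203,236),FL=(132,329),FR=(203,293)).items():
    x0,y0=u-32,v-50; s=im[y0:y0+75,x0:x0+75]; h=hsv[y0:y0+75,x0:x0+75]
    M=np.zeros(im.shape[:2],np.uint8); M[v-35:v+3,u-25:u+30]=((hsv[...,2]>200)&(hsv[...,1]<60))[v-35:v+3,u-25:u+30]*255
    lab=rect(M,66.5)
    K=np.zeros_like(M); K[v-10:v+10,u-10:u+10]=(hsv[...,2]<60)[v-10:v+10,u-10:u+10]*255
    m=cv2.moments(K,True); pu=P(m['m10']/m['m00'],m['m01']/m['m00'],86)
    B=np.zeros_like(M); B[v-50:v+25,u-32:u+43]=((hsv[...,0]>100)&(hsv[...,0]<130)&(hsv[...,1]>150)&(hsv[...,2]>100))[v-50:v+25,u-32:u+43]*255
    print(n,'label',np.round(lab[0],1),np.round(lab[1],1),round(lab[2],1),'pull',np.round(pu,1),m['m00'],'dir',np.degrees(np.arctan2(*(np.array(lab[0])-pu[:2])[::-1])).round(1),'lid',[np.round(q,1) for q in rect(B,62)])
pan=np.zeros(im.shape[:2],np.uint8); pan[180:262,285:368]=((hsv[...,2]<195))[180:262,285:368]*255
pan=cv2.morphologyEx(pan,cv2.MORPH_OPEN,np.ones((5,5)))
print('pan',[np.round(q,1) for q in rect(pan,90)])
t=np.zeros_like(pan); t[280:340,420:505]=(hsv[...,2]>190)[280:340,420:505]*255
print('tray',[np.round(q,1) for q in rect(t,14)])
br=((hsv[...,0]>10)&(hsv[...,0]<30)&(hsv[...,1]>100)).astype(np.uint8)*255; br[:200]=0
n,l,st,ce=cv2.connectedComponentsWithStats(br)
for i in range(1,n):
    if st[i,4]>20: print('part',ce[i].round(1),st[i],P(*ce[i],7).round(1),P(*ce[i],15).round(1))
for nm,(u,v,z) in dict(tweez=(398,182,3),vee=(350,166,18),mouse=(516,261,15),obj=(280,166,35),pin=(269,317,6),drvtip=(187,203,5),boxfront=(290,148,60)).items(): print(nm,P(u,v,z).round())
E
python3 m.py
```

```text
BL label [556.8 355. ] [39.7 57.7] 2.7 pull [514.2 351.6  86. ] 53.0 dir 4.5 lid [array([544.3, 354.5]), array([ 99.8, 106. ]), np.float64(4.1)]
BR label [601.1 194.9] [59.5 38.8] 80.9 pull [559.5 201.1  86. ] 48.0 dir -8.5 lid [array([588.9, 197.5]), array([104.4,  99.8]), np.float64(81.5)]
FL label [408.7 340.2] [59.4 39.1] 87.0 pull [366.7 341.3  86. ] 58.0 dir -1.4 lid [array([396.8, 340.8]), array([106.3,  99.6]), np.float64(87.3)]Traceback (most recent call last):
  File "m.py", line 12, in <module>
    m=cv2.moments(K,True); pu=P(m['m10']/m['m00'],m['m01']/m['m00'],86)
                                ~~~~~~~~^~~~~~~~~
ZeroDivisionError: float division by zero
```

```bash
sed -i 's/FR=(203,293)/FR=(203,309)/' m.py; python3 m.py
```

```text
BL label [556.8 355. ] [39.7 57.7] 2.7 pull [514.2 351.6  86. ] 53.0 dir 4.5 lid [array([544.3, 354.5]), array([ 99.8, 106. ]), np.float64(4.1)]
BR label [601.1 194.9] [59.5 38.8] 80.9 pull [559.5 201.1  86. ] 48.0 dir -8.5 lid [array([588.9, 197.5]), array([104.4,  99.8]), np.float64(81.5)]
FL label [408.7 340.2] [59.4 39.1] 87.0 pull [366.7 341.3  86. ] 58.0 dir -1.4 lid [array([396.8, 340.8]), array([106.3,  99.6]), np.float64(87.3)]
FR label [450.8 202.9] [57.9 37.7] 89.8 pull [408.3 203.   86. ] 47.0 dir -0.1 lid [array([438.6, 203.8]), array([104.4,  96.5]), np.float64(89.8)]
pan [array([625.9, -55. ]), array([172.8, 100.2]), np.float64(89.7)]
tray [array([ 406.8, -349. ]), array([121. ,  64.6]), np.float64(76.8)]
part [433.1 220.2] [427 214  13  13 132] [ 603.2 -294.1    7. ] [ 601.8 -292.6   15. ]
part [461.6 241.1] [455 235  14  13 139] [ 555.7 -356.2    7. ] [ 554.7 -354.2   15. ]
part [419.8 245.3] [414 239  13  13 131] [ 546.7 -263.     7. ] [ 545.8 -261.7   15. ]
tweez [ 692. -218.    3.]
vee [ 726. -109.   18.]
mouse [ 510. -472.   15.]
obj [722.  47.  35.]
pin [389.  71.   6.]
drvtip [645. 260.   5.]
boxfront [755.  23.  60.]
```

Call:
jog_arm([
  {"xyz":[0,0,0.24],"spin":-0.93},
  {"xyz":[0,0,0.24],"spin":-0.93},
  {"xyz":[0,0,0.24],"spin":-0.93},
  {"xyz":[0,0,0.23],"spin":-0.94},
  {"xyz":[-0.5,-0.41,0],"spin":0},
  {"xyz":[-0.5,-0.41,0],"spin":0},
  {"xyz":[-0.5,-0.41,0],"spin":0},
  {"xyz":[-0.5,-0.41,0],"spin":0},
  {"xyz":[0,0,0],"spin":0},
  {"xyz":[0,0,0],"spin":0},
], gripper=50)

```text
time: 1.35
tool_pos: [366.5, 341.7, 150.5]
tcp_rot: [-3.141, -0.001, 3.096]
contact_force: [-1.5, 0.4, -0.6]
grip_width: 46.1
finger_force: 0.0
```

```bash
cat >> h.py <<'E'
def go(x,y,z,yaw):
    o=bot.get_obs(); p=o['tool_pos']; w=o['tcp_rot'][2]; s=(w-yaw+np.pi)%(2*np.pi)-np.pi
    d=np.array([x,y,z])-p; c,sn=np.cos(yaw),np.sin(yaw)
    print('spin',round(s*10,2),'then xyz',np.round([(d[0]*c+d[1]*sn)/80,(d[0]*sn-d[1]*c)/80,-d[2]/80],3))
def st():
    o=bot.get_obs(); print(o['time'],o['tool_pos'].round(1),o['tcp_rot'].round(3),'F',o['contact_force'].round(1),'w',round(o['grip_width'],1),round(o['finger_force'],1))
E
python3 -c "
from h import *
st(); im,c=snap('wrist','w1'); print(w2px('wrist',[366.7,341.3,84.5],c), w2px('wrist',bot.get_obs()['tool_pos'],c))"
```

```text
1.35 [366.5 341.7 150.5] [-3.141e+00 -1.000e-03  3.096e+00] F [-1.5  0.4 -0.6] w 46.1 0.0
(np.float64(316.9018811896221), np.float64(254.05553520433915)) (np.float64(318.50061405656834), np.float64(298.2752043317974))
```

View pics/w1.png

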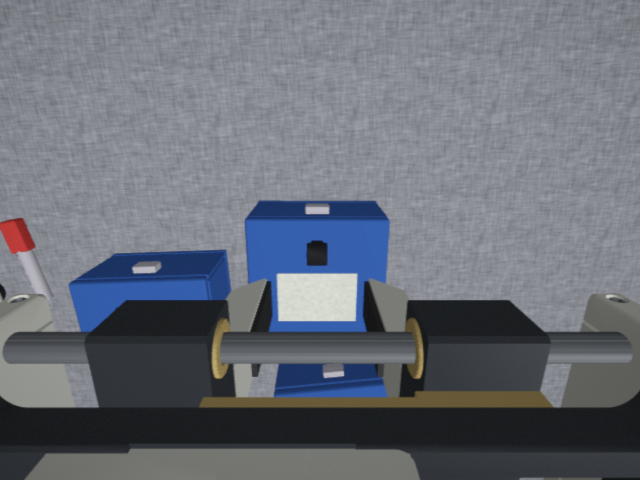

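```bash
python3 -c "
import numpy as np
t=np.linspace(0,1.65,11);f=np.arctan2(26,-80)-t;p=84.12*np.c_[np.cos(f),np.sin(f)]
print((np.diff(p,axis=0)/-80).round(3).tolist(), p[-1]-p[0])"
```

```text
[[-0.067, -0.16], [-0.092, -0.147], [-0.115, -0.13], [-0.135, -0.109], [-0.151, -0.085], [-0.163, -0.059], [-0.17, -0.032], [-0.173, -0.003], [-0.171, 0.025], [-0.165, 0.053]] [112.24954511  51.69269618]
```

Call:
jog_arm([
  {"xyz":[0,0,0.3],"spin":0},
  {"xyz":[0,0,0.3],"spin":0},
  {"xyz":[0,0,0.25],"spin":0},
  {"xyz":[0,0,0.14],"spin":0},
  {"xyz":[0,0,0],"spin":0},
  {"xyz":[0,0,0],"spin":0},
  {"xyz":[0,0,0],"spin":0},
  {"xyz":[0,0,0],"spin":0},
  {"xyz":[0,0,0],"spin":0},
  {"xyz":[0,0,0],"spin":0},
])

```text
time: 2.65
tool_pos: [367.0, 341.6, 71.6]
tcp_rot: [3.141, 0.0, 3.097]
contact_force: [-0.2, 0.4, 0.3]
grip_width: 45.9
finger_force: 0.0
```

Call:
jog_arm([
  {"xyz":[0,0,0],"spin":0},
  {"xyz":[0,0,0],"spin":0},
  {"xyz":[0,0,0],"spin":0},
  {"xyz":[0,0,0],"spin":0},
  {"xyz":[0,0,0],"spin":0},
  {"xyz":[0,0,0],"spin":0},
  {"xyz":[0,0,0],"spin":0},
  {"xyz":[0,0,0],"spin":0},
  {"xyz":[0,0,0],"spin":0},
  {"xyz":[0,0,0],"spin":0},
], gripper=0)

```text
time: 3.9
tool_pos: [367.0, 341.4, 71.5]
tcp_rot: [-3.141, -0.0, 3.097]
contact_force: [0.9, -4.9, 1.4]
grip_width: 13.6
finger_force: 30.0
```

Call:
jog_arm([
  {"xyz":[-0.067,0,-0.16],"spin":0},
  {"xyz":[-0.092,0,-0.147],"spin":0},
  {"xyz":[-0.115,0,-0.13],"spin":0},
  {"xyz":[-0.135,0,-0.109],"spin":0},
  {"xyz":[-0.151,0,-0.085],"spin":0},
  {"xyz":[-0.163,0,-0.059],"spin":0},
  {"xyz":[-0.17,0,-0.032],"spin":0},
  {"xyz":[-0.173,0,-0.003],"spin":0},
  {"xyz":[-0.171,0,0.025],"spin":0},
  {"xyz":[-0.165,0,0.053],"spin":0},
])

```text
time: 5.15
tool_pos: [480.4, 336.1, 124.7]
tcp_rot: [-3.142, 0.001, 3.097]
contact_force: [-3.2, -5.3, 1.9]
grip_width: 13.7
finger_force: 30.0
```

```bash
python3 -c "
from h import *
st(); im,c=snap('wrist','w2')"
```

```text
5.15 [480.4 336.1 124.7] [-3.142e+00  1.000e-03  3.097e+00] F [-3.2 -5.3  1.9] w 13.7 30.0
```

View pics/w2.png

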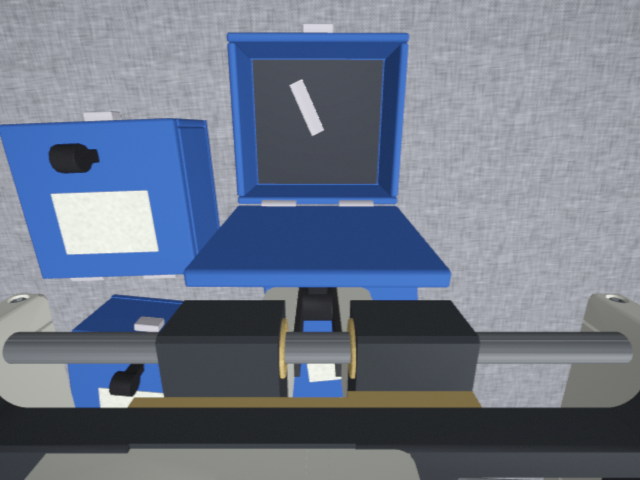

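Call:
jog_arm([
  {"xyz":[0.165,0,-0.053],"spin":0},
  {"xyz":[0.171,0,-0.025],"spin":0},
  {"xyz":[0.173,0,0.003],"spin":0},
  {"xyz":[0.17,0,0.032],"spin":0},
  {"xyz":[0.163,0,0.059],"spin":0},
  {"xyz":[0.151,0,0.085],"spin":0},
  {"xyz":[0.135,0,0.109],"spin":0},
  {"xyz":[0.115,0,0.13],"spin":0},
  {"xyz":[0.092,0,0.147],"spin":0},
  {"xyz":[0.067,0,0.16],"spin":0},
])

```text
time: 6.45
tool_pos: [367.8, 341.4, 72.5]
tcp_rot: [3.141, 0.002, 3.097]
contact_force: [1.0, -8.0, 4.1]
grip_width: 13.9
finger_force: 30.0
```

Call:
jog_arm([
  {"xyz":[0,0,0.0],"spin":0},
  {"xyz":[0,0,0],"spin":0},
  {"xyz":[0,0,0],"spin":0},
  {"xyz":[0,0,0],"spin":0},
  {"xyz":[0,0,0],"spin":0},
  {"xyz":[0,0,-0.5],"spin":-0.45},
  {"xyz":[0,0,-0.5],"spin":0},
  {"xyz":[-0.172,-0.577,0],"spin":0},
  {"xyz":[-0.172,-0.577,0],"spin":0},
  {"xyz":[-0.172,-0.577,0],"spin":0},
], gripper=45)

```text
time: 7.7
tool_pos: [408.6, 202.0, 151.7]
tcp_rot: [3.141, 0.001, -3.141]
contact_force: [-0.1, -0.0, -0.5]
grip_width: 41.4
finger_force: 0.0
```

```bash
python3 -c "
from h import *
st(); go(408.3,203,71,np.pi)"
```

```text
7.7 [408.6 202.  151.7] [ 3.141e+00  1.000e-03 -3.141e+00] F [-0.1 -0.  -0.5] w 41.4 0.0
spin 0.01 then xyz [0.003 0.013 1.009]
```

Call:
jog_arm([
  {"xyz":[0,0.013,0.3],"spin":0},
  {"xyz":[0,0,0.3],"spin":0},
  {"xyz":[0,0,0.25],"spin":0},
  {"xyz":[0,0,0.15],"spin":0},
  {"xyz":[0,0,0],"spin":0},
  {"xyz":[0,0,0],"spin":0},
  {"xyz":[0,0,0],"spin":0},
  {"xyz":[0,0,0],"spin":0},
  {"xyz":[0,0,0],"spin":0},
  {"xyz":[0,0,0],"spin":0},
])

```text
time: 8.95
tool_pos: [408.3, 204.2, 71.6]
tcp_rot: [3.141, 0.0, -3.141]
contact_force: [0.1, 1.0, 0.0]
grip_width: 41.2
finger_force: 0.0
```

Call:
jog_arm([
  {"xyz":[0,0,0],"spin":0},
  {"xyz":[0,0,0],"spin":0},
  {"xyz":[0,0,0],"spin":0},
  {"xyz":[0,0,0],"spin":0},
  {"xyz":[0,0,0],"spin":0},
  {"xyz":[0,0,0],"spin":0},
  {"xyz":[0,0,0],"spin":0},
  {"xyz":[0,0,0],"spin":0},
  {"xyz":[0,0,0],"spin":0},
  {"xyz":[0,0,0],"spin":0},
], gripper=0)

```text
time: 10.2
tool_pos: [408.2, 202.7, 71.4]
tcp_rot: [-3.139, -0.001, -3.141]
contact_force: [1.4, -9.6, 1.4]
grip_width: 13.8
finger_force: 30.0
```

Call:
jog_arm([
  {"xyz":[-0.067,0,-0.16],"spin":0},
  {"xyz":[-0.092,0,-0.147],"spin":0},
  {"xyz":[-0.115,0,-0.13],"spin":0},
  {"xyz":[-0.135,0,-0.109],"spin":0},
  {"xyz":[-0.151,0,-0.085],"spin":0},
  {"xyz":[-0.163,0,-0.059],"spin":0},
  {"xyz":[-0.17,0,-0.032],"spin":0},
  {"xyz":[-0.173,0,-0.003],"spin":0},
  {"xyz":[-0.171,0,0.025],"spin":0},
  {"xyz":[-0.165,0,0.053],"spin":0},
])

```text
time: 11.45
tool_pos: [520.8, 201.7, 123.9]
tcp_rot: [-3.137, -0.0, -3.141]
contact_force: [-1.8, -10.9, 6.8]
grip_width: 13.5
finger_force: 30.0
```

```bash
python3 -c "
from h import *
st(); im,c=snap('wrist','w3'); cv2.imwrite('pics/w3s.png',im[:300])"
```

```text
11.45 [520.8 201.7 123.9] [-3.137 -0.    -3.141] F [ -1.8 -10.9   6.8] w 13.5 30.0
```

View pics/w3s.png

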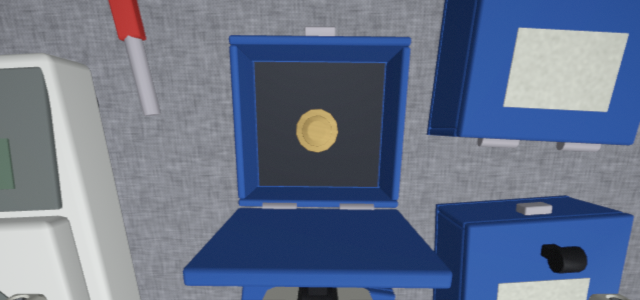

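```bash
cat > wt.py <<'E'
from h import *
import sys
def brass(im,roi):
    hsv=cv2.cvtColor(im,cv2.COLOR_BGR2HSV); m=((hsv[...,0]>8)&(hsv[...,0]<35)&(hsv[...,1]>70)&(hsv[...,2]>70)).astype(np.uint8)*255
    M=np.zeros_like(m); x0,x1,y0,y1=roi; M[y0:y1,x0:x1]=m[y0:y1,x0:x1]
    cs,_=cv2.findContours(M,cv2.RETR_EXTERNAL,cv2.CHAIN_APPROX_NONE); return sorted(cs,key=cv2.contourArea)[::-1]
E
python3 -c "
from wt import *
c=cal('wrist'); im=cv2.imread('pics/w3.png'); k=brass(im,(240,400,50,200))[0]
(u,v),r=cv2.minEnclosingCircle(k); print(u,v,r)
for z in(30,37,44): print(z,px2w('wrist',u,v,z,c).round(1), r*(c[3][2]-z)/c[0])
t=cv2.imread('pics/top0.png');h=cv2.cvtColor(t,cv2.COLOR_BGR2HSV);m=(h[...,2]<215).astype(np.uint8)*255
m[:183]=0;m[258:]=0;m[:,:288]=0;m[:,364:]=0
m=cv2.morphologyEx(m,cv2.MORPH_OPEN,cv2.getStructuringElement(2,(25,25)))
k=max(cv2.findContours(m,0,1)[0],key=cv2.contourArea); (u,v),r=cv2.minEnclosingCircle(k); c=cal('top'); print('pan',u,v,r,r*(c[3][2]-90)/c[0],px2w('top',u,v,90))
print(px2w('top',325.5,222,90))
"
```

```text
316.5 130.17442321777344 21.877168655395508
30 [442.1 200.6  30. ] 15.735647417693565
37 [442.  200.7  37. ] 15.297327291777194
44 [441.9 200.7  44. ] 14.859007165860822
pan 325.1683349609375 220.06195068359375 35.081512451171875 72.25155324027284 [590.46657175 -53.32422803  90.        ]
[586.36695896 -54.00734459  90.        ]
```

Call:
jog_arm([
  {"xyz":[0,0,0],"spin":0},
  {"xyz":[0,0,0],"spin":0},
  {"xyz":[0,0,0],"spin":0},
  {"xyz":[0,0,0],"spin":0},
  {"xyz":[0,0,0],"spin":0},
  {"xyz":[0,0,-0.25],"spin":0},
  {"xyz":[0,0,-0.4],"spin":0},
  {"xyz":[0,0,-0.4],"spin":0},
  {"xyz":[0,0,0],"spin":0},
  {"xyz":[0,0,0],"spin":0},
], gripper=48)

```text
time: 12.75
tool_pos: [520.0, 204.2, 206.6]
tcp_rot: [-3.141, -0.001, -3.141]
contact_force: [-0.3, -0.2, -0.2]
grip_width: 44.4
finger_force: 0.0
```

Call:
jog_arm([
  {"xyz":[0.5,-0.02,0],"spin":0},
  {"xyz":[0.475,-0.02,0],"spin":0},
  {"xyz":[0,0,0.3],"spin":0},
  {"xyz":[0,0,0.4],"spin":0},
  {"xyz":[0,0,0.4],"spin":0},
  {"xyz":[0,0,0.4],"spin":0},
  {"xyz":[0,0,0.4],"spin":0},
  {"xyz":[0,0,0.3],"spin":0},
  {"xyz":[0,0,0.2],"spin":0},
  {"xyz":[0,0,0],"spin":0},
])

```text
time: 14.0
tool_pos: [440.7, 200.5, 13.4]
tcp_rot: [-3.14, -0.005, -3.141]
contact_force: [-0.0, 0.8, 0.5]
grip_width: 43.8
finger_force: 0.0
```

Call:
jog_arm([
  {"xyz":[0,0,0],"spin":0},
  {"xyz":[0,0,0],"spin":0},
  {"xyz":[0,0,0],"spin":0},
  {"xyz":[0,0,0],"spin":0},
  {"xyz":[0,0,0],"spin":0},
  {"xyz":[0,0,0],"spin":0},
  {"xyz":[0,0,0],"spin":0},
  {"xyz":[0,0,0],"spin":0},
  {"xyz":[0,0,0],"spin":0},
  {"xyz":[0,0,0],"spin":0},
], gripper=0)

```text
time: 15.25
tool_pos: [442.8, 201.1, 15.8]
tcp_rot: [3.141, 0.001, -3.141]
contact_force: [-1.3, -0.0, 5.7]
grip_width: 27.1
finger_force: 30.0
```

Call:
jog_arm([
  {"xyz":[0,0,-0.15],"spin":0},
  {"xyz":[0,0,-0.4],"spin":0},
  {"xyz":[0,0,-0.5],"spin":0},
  {"xyz":[0,0,-0.5],"spin":0},
  {"xyz":[0,0,-0.5],"spin":0},
  {"xyz":[0,0,-0.3],"spin":0},
  {"xyz":[0,0,0],"spin":0},
  {"xyz":[0,0,0],"spin":0},
  {"xyz":[0,0,0],"spin":0},
  {"xyz":[0,0,0],"spin":0},
])

```text
time: 16.5
tool_pos: [442.0, 200.9, 202.4]
tcp_rot: [-3.141, -0.002, -3.141]
contact_force: [-1.1, -0.2, -1.9]
grip_width: 27.6
finger_force: 30.0
```

```bash
python3 -c "
from h import *
st()
g=cv2.GaussianBlur(cv2.imread('pics/top0.png'),(0,0),1).astype(float).sum(2)
pts=[]
for a in np.linspace(0,2*np.pi,90,endpoint=False):
    r=np.arange(28,40,.25); x=325.5+r*np.cos(a);y=221.5+r*np.sin(a)
    v=cv2.remap(g.astype(np.float32),x.astype(np.float32)[None],y.astype(np.float32)[None],1)[0]
    d=np.gradient(v); i=np.argmax(d); pts.append((x[i],y[i],r[i],d[i]))
p=np.array(pts);print(np.c_[p[::6,2],p[::6,3]].round(1).tolist()); q=p[np.abs(p[:,2]-np.median(p[:,2]))<2]
e=cv2.fitEllipse(q[:,:2].astype(np.float32)); print(e,len(q),px2w('top',*e[0],90))
b,_=snap('side','side1'); a,_=snap('top','top1')
"
```

```text
16.5 [442.  200.9 202.4] [-3.141e+00 -2.000e-03 -3.141e+00] F [-1.1 -0.2 -1.9] w 27.6 30.0
[[33.8, 33.6], [33.8, 33.9], [33.5, 31.0], [33.5, 31.4], [33.2, 33.0], [33.8, 31.1], [34.5, 30.4], [34.5, 28.1], [34.5, 27.1], [34.5, 24.2], [34.0, 19.2], [29.0, 1.2], [33.8, 15.4], [33.8, 23.8], [33.8, 30.0]]
((325.2992248535156, 221.42788696289062), (67.13111877441406, 68.41930389404297), 87.50151062011719) 85 [587.57759264 -53.59112133  90.        ]
```

Call:
jog_arm([
  {"xyz":[-0.303,-0.53,0],"spin":0},
  {"xyz":[-0.303,-0.53,0],"spin":0},
  {"xyz":[-0.303,-0.53,0],"spin":0},
  {"xyz":[-0.303,-0.53,0],"spin":0},
  {"xyz":[-0.303,-0.53,0],"spin":0},
  {"xyz":[-0.305,-0.53,0],"spin":0},
  {"xyz":[0,0,0.3],"spin":0},
  {"xyz":[0,0,0.4],"spin":0},
  {"xyz":[0,0,0.3],"spin":0},
  {"xyz":[0,0,0],"spin":0},
])

```text
time: 17.85
tool_pos: [586.7, -53.1, 121.1]
tcp_rot: [3.14, -0.005, -3.142]
contact_force: [-0.8, 0.6, -1.9]
grip_width: 27.2
finger_force: 30.0
```

```bash
python3 -c "
from h import *
st(); go(587.6,-53.6,100,np.pi)"
```

```text
17.85 [586.7 -53.1 121.1] [ 3.14  -0.005 -3.142] F [-0.8  0.6 -1.9] w 27.2 30.0
spin 0.0 then xyz [-0.011 -0.006  0.264]
```

Call:
jog_arm([
  {"xyz":[0,0,0.07],"spin":0},
  {"xyz":[0,0,0.07],"spin":0},
  {"xyz":[0,0,0.05],"spin":0},
  {"xyz":[0,0,0.03],"spin":0},
  {"xyz":[0,0,0.02],"spin":0},
  {"xyz":[0,0,0.015],"spin":0},
  {"xyz":[0,0,0.015],"spin":0},
  {"xyz":[0,0,0],"spin":0},
  {"xyz":[0,0,0],"spin":0},
  {"xyz":[0,0,0],"spin":0},
])

```text
time: 19.1
tool_pos: [588.1, -53.3, 101.7]
tcp_rot: [3.142, 0.0, -3.141]
contact_force: [0.0, 0.0, -2.0]
grip_width: 27.1
finger_force: 30.0
```

Call:
jog_arm([
  {"xyz":[0,0,0.008],"spin":0},
  {"xyz":[0,0,0.008],"spin":0},
  {"xyz":[0,0,0.008],"spin":0},
  {"xyz":[0,0,0],"spin":0},
  {"xyz":[0,0,0],"spin":0},
  {"xyz":[0,0,0],"spin":0},
  {"xyz":[0,0,0],"spin":0},
  {"xyz":[0,0,0],"spin":0},
  {"xyz":[0,0,0],"spin":0},
  {"xyz":[0,0,0],"spin":0},
])

```text
time: 20.35
tool_pos: [588.1, -53.4, 99.8]
tcp_rot: [3.142, 0.0, -3.141]
contact_force: [-0.2, 0.4, -1.5]
grip_width: 27.2
finger_force: 30.0
```

Call:
jog_arm([
  {"xyz":[0,0,0.006],"spin":0},
  {"xyz":[0,0,0.006],"spin":0},
  {"xyz":[0,0,0],"spin":0},
  {"xyz":[0,0,0],"spin":0},
  {"xyz":[0,0,0],"spin":0},
  {"xyz":[0,0,0],"spin":0},
  {"xyz":[0,0,0],"spin":0},
  {"xyz":[0,0,0],"spin":0},
  {"xyz":[0,0,0],"spin":0},
  {"xyz":[0,0,0],"spin":0},
])

```text
time: 21.6
tool_pos: [588.1, -53.4, 98.8]
tcp_rot: [3.142, 0.0, -3.141]
contact_force: [-1.2, 0.1, 0.7]
grip_width: 27.6
finger_force: 30.0
```

Call:
jog_arm([
  {"xyz":[0,0,0],"spin":0},
  {"xyz":[0,0,0],"spin":0},
  {"xyz":[0,0,0],"spin":0},
  {"xyz":[0,0,0],"spin":0},
  {"xyz":[0,0,0],"spin":0},
  {"xyz":[0,0,0],"spin":0},
  {"xyz":[0,0,0],"spin":0},
  {"xyz":[0,0,0],"spin":0},
  {"xyz":[0,0,0],"spin":0},
  {"xyz":[0,0,0],"spin":0},
], gripper=48)

```text
time: 22.85
tool_pos: [588.1, -53.3, 98.8]
tcp_rot: [3.142, 0.0, -3.141]
contact_force: [-0.0, -0.2, -0.0]
grip_width: 44.4
finger_force: 0.0
```

Call:
jog_arm([
  {"xyz":[0,0,0],"spin":0},
  {"xyz":[0,0,0],"spin":0},
  {"xyz":[0,0,0],"spin":0},
  {"xyz":[0,0,0],"spin":0},
  {"xyz":[0,0,0],"spin":0},
  {"xyz":[0,0,0],"spin":0},
  {"xyz":[0,0,0],"spin":0},
  {"xyz":[0,0,0],"spin":0},
  {"xyz":[0,0,0],"spin":0},
  {"xyz":[0,0,0],"spin":0},
])

```text
time: 24.1
tool_pos: [588.1, -53.3, 98.8]
tcp_rot: [3.142, 0.0, -3.141]
contact_force: [-0.4, -0.5, -0.1]
grip_width: 43.9
finger_force: 0.0
```

```bash
python3 -c "
from h import *
st(); w,_=snap('wrist','w4'); s,_=snap('side','side2'); cv2.imwrite('pics/c4.png',np.hstack([w[200:440,160:480],cv2.resize(s[180:300,260:420],(320,240))]))"
```

```text
24.1 [588.1 -53.3  98.8] [ 3.142  0.    -3.141] F [-0.4 -0.5 -0.1] w 43.9 0.0
```

View pics/c4.png

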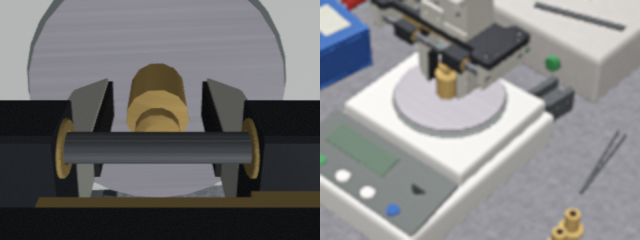

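Call:
jog_arm([
  {"xyz":[0,0,0],"spin":0},
  {"xyz":[0,0,0],"spin":0},
  {"xyz":[0,0,0],"spin":0},
  {"xyz":[0,0,0],"spin":0},
  {"xyz":[0,0,0],"spin":0},
  {"xyz":[0,0,0],"spin":0},
  {"xyz":[0,0,0],"spin":0},
  {"xyz":[0,0,0],"spin":0},
  {"xyz":[0,0,0],"spin":0},
  {"xyz":[0,0,0],"spin":0},
], gripper=0)

```text
time: 25.45
tool_pos: [588.1, -53.4, 98.8]
tcp_rot: [3.142, 0.0, -3.141]
contact_force: [0.4, -0.2, 0.6]
grip_width: 26.8
finger_force: 30.0
```

Call:
jog_arm([
  {"xyz":[0,0,-0.08],"spin":0},
  {"xyz":[0,0,-0.35],"spin":0},
  {"xyz":[0,0,-0.5],"spin":0},
  {"xyz":[0,0,-0.4],"spin":0},
  {"xyz":[0.304,0.53,0],"spin":0},
  {"xyz":[0.304,0.53,0],"spin":0},
  {"xyz":[0.304,0.53,0],"spin":0},
  {"xyz":[0.304,0.53,0],"spin":0},
  {"xyz":[0.304,0.53,0],"spin":0},
  {"xyz":[0.305,0.53,0],"spin":0},
])

```text
time: 26.7
tool_pos: [441.0, 202.2, 205.6]
tcp_rot: [3.141, 0.0, 3.142]
contact_force: [1.1, 0.5, -2.4]
grip_width: 27.0
finger_force: 30.0
```

Call:
jog_arm([
  {"xyz":[0,0,0],"spin":0},
  {"xyz":[0,0,0.3],"spin":0},
  {"xyz":[0,0,0.4],"spin":0},
  {"xyz":[0,0,0.4],"spin":0},
  {"xyz":[0,0,0.4],"spin":0},
  {"xyz":[0,0,0.3],"spin":0},
  {"xyz":[0,0,0.2],"spin":0},
  {"xyz":[0,0,0.1],"spin":0},
  {"xyz":[0,0,0.1],"spin":0},
  {"xyz":[0,0,0],"spin":0},
])

```text
time: 27.95
tool_pos: [442.1, 200.8, 29.1]
tcp_rot: [-3.142, -0.0, -3.142]
contact_force: [0.4, -0.5, -1.7]
grip_width: 27.1
finger_force: 30.0
```

```bash
python3 -c "
from h import *
st(); go(442,201.2,15.5,np.pi)"
```

```text
27.95 [442.1 200.8  29.1] [-3.142 -0.    -3.142] F [ 0.4 -0.5 -1.7] w 27.1 30.0
spin 0.0 then xyz [0.001 0.005 0.17 ]
```

Call:
jog_arm([
  {"xyz":[0,0,0.04],"spin":0},
  {"xyz":[0,0,0.04],"spin":0},
  {"xyz":[0,0,0.03],"spin":0},
  {"xyz":[0,0,0.02],"spin":0},
  {"xyz":[0,0,0.015],"spin":0},
  {"xyz":[0,0,0.01],"spin":0},
  {"xyz":[0,0,0.01],"spin":0},
  {"xyz":[0,0,0],"spin":0},
  {"xyz":[0,0,0],"spin":0},
  {"xyz":[0,0,0],"spin":0},
])

```text
time: 29.2
tool_pos: [442.1, 201.0, 16.0]
tcp_rot: [3.142, 0.0, -3.141]
contact_force: [0.8, -0.5, -1.7]
grip_width: 27.4
finger_force: 30.0
```

Call:
jog_arm([
  {"xyz":[0,0,0.005],"spin":0},
  {"xyz":[0,0,0.005],"spin":0},
  {"xyz":[0,0,0.003],"spin":0},
  {"xyz":[0,0,0],"spin":0},
  {"xyz":[0,0,0],"spin":0},
  {"xyz":[0,0,0],"spin":0},
  {"xyz":[0,0,0],"spin":0},
  {"xyz":[0,0,0],"spin":0},
  {"xyz":[0,0,0],"spin":0},
  {"xyz":[0,0,0],"spin":0},
])

```text
time: 30.45
tool_pos: [442.1, 201.0, 15.0]
tcp_rot: [3.142, 0.0, -3.141]
contact_force: [-0.2, -0.1, 2.1]
grip_width: 27.3
finger_force: 30.0
```

Call:
jog_arm([
  {"xyz":[0,0,0],"spin":0},
  {"xyz":[0,0,0],"spin":0},
  {"xyz":[0,0,0],"spin":0},
  {"xyz":[0,0,0],"spin":0},
  {"xyz":[0,0,0],"spin":0},
  {"xyz":[0,0,0],"spin":0},
  {"xyz":[0,0,-0.3],"spin":0},
  {"xyz":[0,0,-0.6],"spin":0},
  {"xyz":[0,0,-0.6],"spin":0},
  {"xyz":[0,0,-0.6],"spin":0},
], gripper=48)

```text
time: 31.7
tool_pos: [441.8, 201.0, 184.6]
tcp_rot: [3.141, 0.0, -3.141]
contact_force: [0.0, -0.6, -0.6]
grip_width: 43.9
finger_force: 0.0
```

Call:
jog_arm([
  {"xyz":[0,0,-0.3],"spin":0},
  {"xyz":[0,0,0],"spin":0},
  {"xyz":[-0.49,0.015,0],"spin":0},
  {"xyz":[-0.49,0.01,0],"spin":0},
  {"xyz":[0,0,0],"spin":0},
  {"xyz":[0,0,0.35],"spin":0},
  {"xyz":[0,0,0.35],"spin":0},
  {"xyz":[0,0,0.33],"spin":0},
  {"xyz":[0,0,0],"spin":0},
  {"xyz":[0,0,0],"spin":0},
])

```text
time: 32.95
tool_pos: [520.3, 203.1, 125.1]
tcp_rot: [3.141, 0.0, -3.141]
contact_force: [-0.1, 0.4, 0.9]
grip_width: 44.1
finger_force: 0.0
```

```bash
python3 -c "
from h import *
st(); go(520.4,203,124,np.pi);w,_=snap('wrist','w5'); cv2.imwrite('pics/w5s.png',w[:420,140:500])"
```

```text
32.95 [520.3 203.1 125.1] [ 3.141  0.    -3.141] F [-0.1  0.4  0.9] w 44.1 0.0
spin 0.0 then xyz [-0.002 -0.002  0.013]
```

View pics/w5s.png

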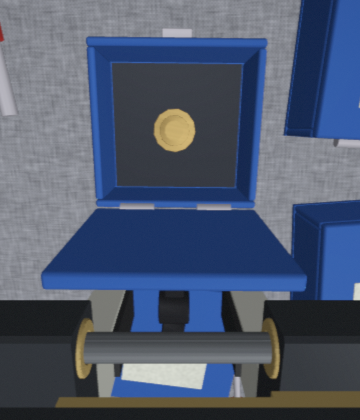

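Call:
jog_arm([
  {"xyz":[0,0,0],"spin":0},
  {"xyz":[0,0,0],"spin":0},
  {"xyz":[0,0,0],"spin":0},
  {"xyz":[0,0,0],"spin":0},
  {"xyz":[0,0,0],"spin":0},
  {"xyz":[0,0,0],"spin":0},
  {"xyz":[0,0,0],"spin":0},
  {"xyz":[0,0,0],"spin":0},
  {"xyz":[0,0,0],"spin":0},
  {"xyz":[0,0,0],"spin":0},
], gripper=0)

```text
time: 34.25
tool_pos: [520.6, 201.6, 124.8]
tcp_rot: [-3.139, 0.0, -3.142]
contact_force: [0.7, -6.0, 1.8]
grip_width: 13.6
finger_force: 30.0
```

Call:
jog_arm([
  {"xyz":[0.165,0,-0.053],"spin":0},
  {"xyz":[0.171,0,-0.025],"spin":0},
  {"xyz":[0.173,0,0.003],"spin":0},
  {"xyz":[0.17,0,0.032],"spin":0},
  {"xyz":[0.163,0,0.059],"spin":0},
  {"xyz":[0.151,0,0.085],"spin":0},
  {"xyz":[0.135,0,0.109],"spin":0},
  {"xyz":[0.115,0,0.13],"spin":0},
  {"xyz":[0.092,0,0.147],"spin":0},
  {"xyz":[0.067,0,0.17],"spin":0},
])

```text
time: 35.5
tool_pos: [407.7, 202.6, 71.8]
tcp_rot: [-3.141, -0.0, -3.141]
contact_force: [-0.1, -4.3, 5.9]
grip_width: 13.3
finger_force: 30.0
```

Call:
jog_arm([
  {"xyz":[0,0,0.01],"spin":0},
  {"xyz":[0,0,0],"spin":0},
  {"xyz":[0,0,0],"spin":0},
  {"xyz":[0,0,0],"spin":0},
  {"xyz":[0,0,0],"spin":0},
  {"xyz":[0,0,0],"spin":0},
  {"xyz":[0,0,0],"spin":0},
  {"xyz":[0,0,0],"spin":0},
  {"xyz":[0,0,0],"spin":0},
  {"xyz":[0,0,0],"spin":0},
])

```text
time: 36.75
tool_pos: [407.5, 202.6, 71.4]
tcp_rot: [-3.141, -0.001, -3.141]
contact_force: [-1.6, -4.4, 7.6]
grip_width: 14.4
finger_force: 30.0
```

Call:
jog_arm([
  {"xyz":[0,0,0],"spin":0},
  {"xyz":[0,0,0],"spin":0},
  {"xyz":[0,0,0],"spin":0},
  {"xyz":[0,0,0],"spin":0},
  {"xyz":[0,0,0],"spin":0},
  {"xyz":[0,0,-0.4],"spin":0},
  {"xyz":[0,0,-0.6],"spin":1},
  {"xyz":[0,0,0],"spin":1},
  {"xyz":[0,0,0],"spin":1},
  {"xyz":[0,0,0],"spin":1},
], gripper=45)

```text
time: 38.0
tool_pos: [408.2, 203.0, 151.3]
tcp_rot: [3.141, 0.0, 2.738]
contact_force: [0.4, 0.6, 0.2]
grip_width: 41.2
finger_force: 0.0
```

Call:
jog_arm([
  {"xyz":[0,0,0],"spin":1},
  {"xyz":[0,0,0],"spin":1},
  {"xyz":[0,0,0],"spin":1},
  {"xyz":[0,0,0],"spin":1},
  {"xyz":[0,0,0],"spin":1},
  {"xyz":[0,0,0],"spin":1},
  {"xyz":[0,0,0],"spin":1},
  {"xyz":[0,0,0],"spin":1},
  {"xyz":[0,0,0],"spin":1},
  {"xyz":[0,0,0],"spin":1},
], gripper=95)

```text
time: 39.25
tool_pos: [408.2, 203.0, 151.2]
tcp_rot: [-3.142, -0.0, 1.738]
contact_force: [0.3, -0.6, 0.4]
grip_width: 86.9
finger_force: 0.0
```

Call:
jog_arm([
  {"xyz":[0,0,0],"spin":1},
  {"xyz":[0,0,0],"spin":1},
  {"xyz":[0,0,0],"spin":1},
  {"xyz":[0,0,0],"spin":1},
  {"xyz":[-0.3,0.07,0],"spin":0},
  {"xyz":[-0.6,0.14,0],"spin":0},
  {"xyz":[-0.672,0.156,0],"spin":0},
  {"xyz":[-0.672,0.156,0],"spin":0},
  {"xyz":[-0.672,0.156,0],"spin":0},
  {"xyz":[-0.672,0.156,0],"spin":0},
])

```text
time: 40.5
tool_pos: [407.9, -93.5, 151.4]
tcp_rot: [3.141, -0.0, 1.342]
contact_force: [1.1, 0.4, 0.1]
grip_width: 86.9
finger_force: 0.0
```

```bash
python3 -c "
from h import *
st(); go(406.8,-349,150,1.34)"
```

```text
40.5 [407.9 -93.5 151.4] [ 3.141 -0.     1.342] F [1.1 0.4 0.1] w 86.9 0.0
spin 0.02 then xyz [-3.113  0.717  0.017]
```

Call:
jog_arm([
  {"xyz":[-0.62,0.143,0],"spin":0},
  {"xyz":[-0.62,0.143,0],"spin":0},
  {"xyz":[-0.62,0.143,0],"spin":0},
  {"xyz":[-0.62,0.143,0],"spin":0},
  {"xyz":[-0.4,0.092,0],"spin":0},
  {"xyz":[-0.233,0.053,0],"spin":0},
  {"xyz":[0,0,0],"spin":0},
  {"xyz":[0,0,0],"spin":0},
  {"xyz":[0,0,0],"spin":0},
  {"xyz":[0,0,0],"spin":0},
])

```text
time: 41.75
tool_pos: [407.7, -346.5, 151.4]
tcp_rot: [3.141, -0.0, 1.343]
contact_force: [1.2, -0.8, -0.2]
grip_width: 87.1
finger_force: 0.0
```

```bash
python3 -c "
from wt import *
st(); im,c=snap('wrist','w6'); hsv=cv2.cvtColor(im,cv2.COLOR_BGR2HSV)
m=((hsv[...,2]>185)&(hsv[...,1]<40)).astype(np.uint8)*255; m=cv2.morphologyEx(m,cv2.MORPH_OPEN,np.ones((3,3)))
for k in sorted(cv2.findContours(m,0,1)[0],key=cv2.contourArea)[::-1][:4]:
    w=np.array([px2w('wrist',*q,10,c)[:2] for q in k[:,0]],np.float32); print(cv2.contourArea(k),cv2.boundingRect(k),cv2.minAreaRect(w))
"
```

```text
41.75 [ 407.7 -346.5  151.4] [ 3.141 -0.     1.343] F [ 1.2 -0.8 -0.2] w 87.1 0.0
7332.0 (285, 165, 67, 120) ((407.0790710449219, -350.16009521484375), (109.83953857421875, 55.96460723876953), 76.87300872802734)
```

View pics/w6.png

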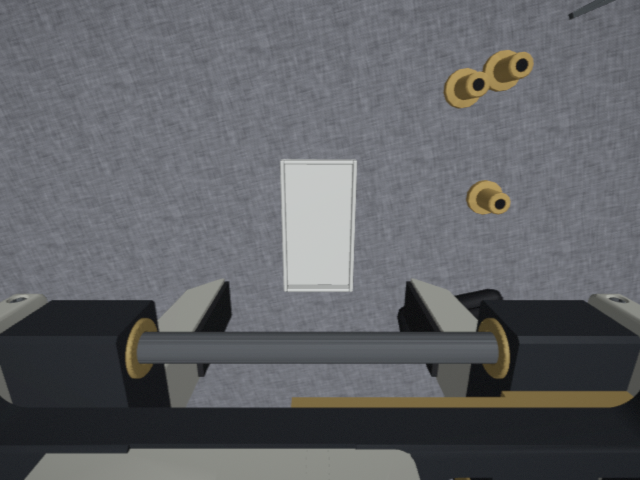

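Call:
jog_arm([
  {"xyz":[-0.041,0,0.3],"spin":0},
  {"xyz":[0,0,0.5],"spin":0},
  {"xyz":[0,0,0.5],"spin":0},
  {"xyz":[0,0,0.3],"spin":0},
  {"xyz":[0,0,0.12],"spin":0},
  {"xyz":[0,0,0.06],"spin":0},
  {"xyz":[0,0,0.05],"spin":0},
  {"xyz":[0,0,0],"spin":0},
  {"xyz":[0,0,0],"spin":0},
  {"xyz":[0,0,0],"spin":0},
])

```text
time: 43.05
tool_pos: [406.8, -350.6, 5.1]
tcp_rot: [3.141, 0.0, 1.342]
contact_force: [1.3, 0.1, 0.2]
grip_width: 87.3
finger_force: 0.0
```

Call:
jog_arm([
  {"xyz":[0,0,0],"spin":0},
  {"xyz":[0,0,0],"spin":0},
  {"xyz":[0,0,0],"spin":0},
  {"xyz":[0,0,0],"spin":0},
  {"xyz":[0,0,0],"spin":0},
  {"xyz":[0,0,0],"spin":0},
  {"xyz":[0,0,0],"spin":0},
  {"xyz":[0,0,0],"spin":0},
  {"xyz":[0,0,0],"spin":0},
  {"xyz":[0,0,0],"spin":0},
], gripper=0)

```text
time: 44.3
tool_pos: [406.7, -350.5, 4.8]
tcp_rot: [3.141, -0.0, 1.342]
contact_force: [0.4, -0.2, -0.1]
grip_width: 63.4
finger_force: 30.0
```

Call:
jog_arm([
  {"xyz":[0,0,-0.2],"spin":0},
  {"xyz":[0,0,-0.45],"spin":0},
  {"xyz":[0,0,-0.5],"spin":0},
  {"xyz":[0,0,-0.5],"spin":-0.76},
  {"xyz":[0,0,-0.4],"spin":-0.76},
  {"xyz":[0,0,-0.14],"spin":-0.77},
  {"xyz":[0,0,0],"spin":0},
  {"xyz":[0.27,0.16,0],"spin":0},
  {"xyz":[0.53,0.32,0],"spin":0},
  {"xyz":[0.53,0.32,0],"spin":0},
])

```text
time: 45.55
tool_pos: [470.6, -242.8, 179.3]
tcp_rot: [-3.14, -0.001, 1.568]
contact_force: [0.4, 0.1, -0.5]
grip_width: 63.6
finger_force: 30.0
```

Call:
jog_arm([
  {"xyz":[0.53,0.32,0],"spin":0},
  {"xyz":[0.53,0.32,0],"spin":0},
  {"xyz":[0.53,0.32,0],"spin":0},
  {"xyz":[0.53,0.32,0],"spin":0},
  {"xyz":[0.26,0.18,0],"spin":0},
  {"xyz":[0,0,0],"spin":0},
  {"xyz":[0,0,0.25],"spin":0},
  {"xyz":[0,0,0.3],"spin":0},
  {"xyz":[0,0,0.25],"spin":0},
  {"xyz":[0,0,0],"spin":0},
])

```text
time: 46.8
tool_pos: [585.6, -54.4, 114.2]
tcp_rot: [-3.137, -0.001, 1.569]
contact_force: [0.3, 0.6, -0.4]
grip_width: 63.4
finger_force: 30.0
```

```bash
python3 -c "
from wt import *
st(); go(587.6,-53.6,96,np.pi/2)
im,c=snap('top','top2')
for k in brass(im,(380,560,180,340))[:4]:
    if cv2.contourArea(k)>20: m=cv2.moments(k); u,v=m['m10']/m['m00'],m['m01']/m['m00']; print(cv2.contourArea(k),u,v,px2w('top',u,v,12,c).round(1))
"
```

```text
46.8 [585.6 -54.4 114.2] [-3.137e+00 -1.000e-03  1.569e+00] F [ 0.3  0.6 -0.4] w 63.4 30.0
spin -0.02 then xyz [0.01  0.025 0.227]
132.0 461.6098484848485 241.1010101010101 [ 555.1 -355.    12. ]
125.5 419.7516600265604 245.16600265604248 [ 546.4 -262.1   12. ]
124.0 416.8642473118279 231.20833333333331 [ 577.7 -256.5   12. ]
```

Call:
jog_arm([
  {"xyz":[0.01,0.02,0.06],"spin":0},
  {"xyz":[0,0,0.06],"spin":0},
  {"xyz":[0,0,0.04],"spin":0},
  {"xyz":[0,0,0.03],"spin":0},
  {"xyz":[0,0,0.02],"spin":0},
  {"xyz":[0,0,0.01],"spin":0},
  {"xyz":[0,0,0],"spin":0},
  {"xyz":[0,0,0],"spin":0},
  {"xyz":[0,0,0],"spin":0},
  {"xyz":[0,0,0],"spin":0},
])

```text
time: 48.1
tool_pos: [589.1, -52.9, 98.5]
tcp_rot: [3.141, -0.0, 1.571]
contact_force: [-0.3, 0.5, -0.6]
grip_width: 63.6
finger_force: 30.0
```

Call:
jog_arm([
  {"xyz":[-0.009,-0.019,0.02],"spin":0},
  {"xyz":[0,0,0.015],"spin":0},
  {"xyz":[0,0,0.01],"spin":0},
  {"xyz":[0,0,0.007],"spin":0},
  {"xyz":[0,0,0.005],"spin":0},
  {"xyz":[0,0,0],"spin":0},
  {"xyz":[0,0,0],"spin":0},
  {"xyz":[0,0,0],"spin":0},
  {"xyz":[0,0,0],"spin":0},
  {"xyz":[0,0,0],"spin":0},
])

```text
time: 49.35
tool_pos: [587.6, -53.6, 93.9]
tcp_rot: [3.142, -0.0, 1.571]
contact_force: [-0.9, -0.3, 0.3]
grip_width: 63.6
finger_force: 30.0
```

Call:
jog_arm([
  {"xyz":[0,0,0],"spin":0},
  {"xyz":[0,0,0],"spin":0},
  {"xyz":[0,0,0],"spin":0},
  {"xyz":[0,0,0],"spin":0},
  {"xyz":[0,0,0],"spin":0},
  {"xyz":[0,0,0],"spin":0},
  {"xyz":[0,0,-0.1],"spin":0},
  {"xyz":[0,0,-0.4],"spin":0},
  {"xyz":[0,0,-0.4],"spin":0},
  {"xyz":[0,0,0],"spin":0},
], gripper=85)

```text
time: 50.6
tool_pos: [589.2, -53.9, 169.2]
tcp_rot: [3.135, 0.001, 1.571]
contact_force: [0.2, -0.5, -1.5]
grip_width: 77.7
finger_force: 0.0
```

Call:
jog_arm([
  {"xyz":[0,0,0],"spin":0},
  {"xyz":[0,0,0],"spin":0},
  {"xyz":[0,0,0],"spin":0},
  {"xyz":[0,0,0],"spin":0},
  {"xyz":[0,0,0],"spin":0},
  {"xyz":[0,0,0],"spin":0},
  {"xyz":[0,0,0],"spin":0},
  {"xyz":[0,0,0],"spin":0},
  {"xyz":[0,0,0],"spin":0},
  {"xyz":[0,0,0],"spin":0},
])

```text
time: 51.85
tool_pos: [587.6, -53.6, 165.9]
tcp_rot: [3.141, -0.0, 1.571]
contact_force: [0.6, 0.3, 0.2]
grip_width: 77.9
finger_force: 0.0
```

```bash
python3 -c "
from wt import *
st(); im,c=snap('wrist','w7'); t,_=snap('side','side3'); cv2.imwrite('pics/c7.png',np.hstack([im[0:330,120:520],t[150:480,230:480]]))
hsv=cv2.cvtColor(im,cv2.COLOR_BGR2HSV)
m=((hsv[...,2]>205)&(hsv[...,1]<40)).astype(np.uint8)*255; m=cv2.morphologyEx(m,cv2.MORPH_OPEN,np.ones((3,3)))
for k in sorted(cv2.findContours(m,0,1)[0],key=cv2.contourArea)[::-1][:4]:
    w=np.array([px2w('wrist',*q,100,c)[:2] for q in k[:,0]],np.float32); print(cv2.contourArea(k),cv2.boundingRect(k),cv2.minAreaRect(w))
"
```

```text
51.85 [587.6 -53.6 165.9] [ 3.141 -0.     1.571] F [0.6 0.3 0.2] w 77.9 0.0
```

View pics/c7.png

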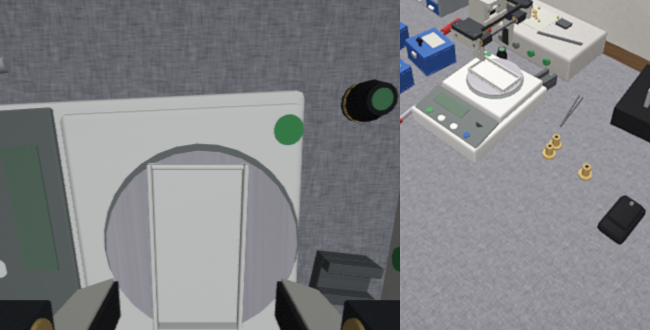

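Call:
jog_arm([
  {"xyz":[0,0,0],"spin":1},
  {"xyz":[0,0,0],"spin":1},
  {"xyz":[0,0,0],"spin":1},
  {"xyz":[0,0,0],"spin":1},
  {"xyz":[0,0,0],"spin":1},
  {"xyz":[0,0,0],"spin":1},
  {"xyz":[0,0,0],"spin":1},
  {"xyz":[0,0,0],"spin":1},
  {"xyz":[0,0,0],"spin":1},
  {"xyz":[0,0,0],"spin":1},
], gripper=45)

```text
time: 53.2
tool_pos: [587.6, -53.6, 165.9]
tcp_rot: [3.142, -0.0, 0.567]
contact_force: [0.4, -0.6, 0.1]
grip_width: 41.3
finger_force: 0.0
```

Call:
jog_arm([
  {"xyz":[0,0,0],"spin":1},
  {"xyz":[0,0,0],"spin":1},
  {"xyz":[0,0,0],"spin":1},
  {"xyz":[0,0,0],"spin":0.9},
  {"xyz":[-0.115,0.494,0],"spin":0},
  {"xyz":[-0.115,0.494,0],"spin":0},
  {"xyz":[-0.115,0.494,0],"spin":0},
  {"xyz":[-0.115,0.494,0],"spin":0},
  {"xyz":[-0.115,0.494,0],"spin":0},
  {"xyz":[0,0,0],"spin":0},
])

```text
time: 54.45
tool_pos: [577.3, -259.1, 165.5]
tcp_rot: [3.141, 0.0, 0.177]
contact_force: [0.3, -0.3, 0.2]
grip_width: 41.0
finger_force: 0.0
```

```bash
cat >> wt.py <<'E'
def tops(roi,name):
    # pin hole (dark, at pin top z=32) centroids inside brass blobs
    im,c=snap('wrist',name); hsv=cv2.cvtColor(im,cv2.COLOR_BGR2HSV)
    for k in brass(im,roi)[:4]:
        if cv2.contourArea(k)<150: continue
        m=np.zeros(im.shape[:2],np.uint8); cv2.drawContours(m,[cv2.convexHull(k)],-1,255,-1)
        d=((m>0)&(hsv[...,2]<45)).astype(np.uint8)
        n,l,s,ce=cv2.connectedComponentsWithStats(d)
        for i in range(1,n):
            if s[i,4]>20: print('hole',ce[i].round(),s[i,4],px2w('wrist',*ce[i],32,c).round(1))
        print('blob',cv2.boundingRect(k))
E
python3 -c "
from wt import *
st(); tops((0,640,0,300),'w8')"
```

```text
54.45 [ 577.3 -259.1  165.5] [3.141 0.    0.177] F [ 0.3 -0.3  0.2] w 41.0 0.0
hole [316. 224.] 47 [ 578.5 -258.5   32. ]
hole [317. 259.] 40 [ 546.9 -264.4   32. ]
blob (301, 201, 32, 67)
hole [421. 267.] 39 [ 555.8 -357.8   32. ]
blob (397, 241, 34, 35)
```

View pics/w8.png

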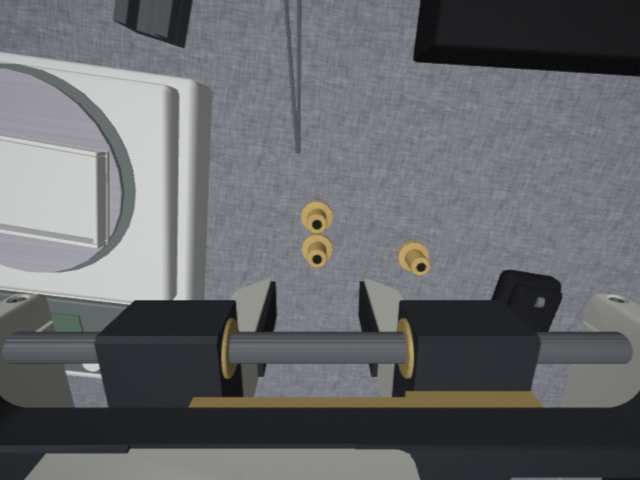

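Call:
jog_arm([
  {"xyz":[0.015,0,0.3],"spin":0},
  {"xyz":[0,0,0.5],"spin":0},
  {"xyz":[0,0,0.5],"spin":0},
  {"xyz":[0,0,0.3],"spin":0},
  {"xyz":[0,0,0.15],"spin":0},
  {"xyz":[0,0,0.08],"spin":0},
  {"xyz":[0,0,0.05],"spin":0},
  {"xyz":[0,0,0],"spin":0},
  {"xyz":[0,0,0],"spin":0},
  {"xyz":[0,0,0],"spin":0},
])

```text
time: 55.75
tool_pos: [579.3, -256.2, 15.9]
tcp_rot: [3.141, -0.001, 0.181]
contact_force: [0.5, 0.5, 0.3]
grip_width: 41.0
finger_force: 0.0
```

Call:
jog_arm([
  {"xyz":[0,0,0],"spin":0},
  {"xyz":[0,0,0],"spin":0},
  {"xyz":[0,0,0],"spin":0},
  {"xyz":[0,0,0],"spin":0},
  {"xyz":[0,0,0],"spin":0},
  {"xyz":[0,0,0],"spin":0},
  {"xyz":[0,0,0],"spin":0},
  {"xyz":[0,0,0],"spin":0},
  {"xyz":[0,0,0],"spin":0},
  {"xyz":[0,0,0],"spin":0},
], gripper=0)

```text
time: 57.0
tool_pos: [579.1, -256.0, 15.5]
tcp_rot: [3.141, -0.0, 0.181]
contact_force: [-0.4, 0.0, 0.0]
grip_width: 17.3
finger_force: 30.0
```

Call:
jog_arm([
  {"xyz":[0,0,-0.15],"spin":0},
  {"xyz":[0,0,-0.4],"spin":0},
  {"xyz":[0,0,-0.5],"spin":-1},
  {"xyz":[0,0,-0.5],"spin":-1},
  {"xyz":[0,0,-0.38],"spin":-1},
  {"xyz":[0,0,0],"spin":-1},
  {"xyz":[0,0,0],"spin":-1},
  {"xyz":[0,0,0],"spin":-1},
  {"xyz":[0,0,0],"spin":-1},
  {"xyz":[0,0,0],"spin":-1},
])

```text
time: 58.25
tool_pos: [578.9, -255.7, 170.5]
tcp_rot: [-3.142, -0.0, 0.984]
contact_force: [-0.1, 0.4, -0.9]
grip_width: 17.2
finger_force: 30.0
```

Call:
jog_arm([
  {"xyz":[0,0,0],"spin":-1},
  {"xyz":[0,0,0],"spin":-1},
  {"xyz":[0,0,0],"spin":-1},
  {"xyz":[0,0,0],"spin":-1},
  {"xyz":[0,0,0],"spin":-1},
  {"xyz":[0,0,0],"spin":-0.9},
  {"xyz":[0.3,0.02,0],"spin":0},
  {"xyz":[0.6,0.02,0],"spin":0},
  {"xyz":[0.6,0.02,0],"spin":0},
  {"xyz":[0.6,0.02,0],"spin":0},
])

```text
time: 59.5
tool_pos: [585.0, -85.2, 170.3]
tcp_rot: [3.141, -0.001, 1.57]
contact_force: [1.0, -0.3, -1.2]
grip_width: 17.2
finger_force: 30.0
```

Call:
jog_arm([
  {"xyz":[0.6,0.02,0],"spin":0},
  {"xyz":[0.28,0,0],"spin":0},
  {"xyz":[0,0,0],"spin":0},
  {"xyz":[0,0,0.2],"spin":0},
  {"xyz":[0,0,0.25],"spin":0},
  {"xyz":[0,0,0.1],"spin":0},
  {"xyz":[0,0,0],"spin":0},
  {"xyz":[0,0,0],"spin":0},
  {"xyz":[0,0,0],"spin":0},
  {"xyz":[0,0,0],"spin":0},
])

```text
time: 60.75
tool_pos: [587.2, -17.6, 126.3]
tcp_rot: [3.141, 0.0, 1.571]
contact_force: [-1.0, -0.0, -0.7]
grip_width: 17.1
finger_force: 30.0
```

```bash
python3 -c "
from wt import *
st(); go(587.6,-17.6,107.5,np.pi/2)
im,c=snap('wrist','w9');cv2.imwrite('pics/w9s.png',im[150:420,160:480])"
```

```text
60.75 [587.2 -17.6 126.3] [3.141 0.    1.571] F [-1.  -0.  -0.7] w 17.1 30.0
spin -0.0 then xyz [0.    0.005 0.235]
```

View pics/w9s.png

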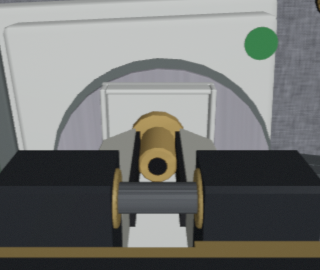

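Call:
jog_arm([
  {"xyz":[0,0,0.06],"spin":0},
  {"xyz":[0,0,0.06],"spin":0},
  {"xyz":[0,0,0.04],"spin":0},
  {"xyz":[0,0,0.025],"spin":0},
  {"xyz":[0,0,0.02],"spin":0},
  {"xyz":[0,0,0.015],"spin":0},
  {"xyz":[0,0,0.01],"spin":0},
  {"xyz":[0,0,0],"spin":0},
  {"xyz":[0,0,0],"spin":0},
  {"xyz":[0,0,0],"spin":0},
])

```text
time: 62.05
tool_pos: [587.1, -17.6, 107.5]
tcp_rot: [3.141, -0.0, 1.571]
contact_force: [0.3, -1.1, 0.7]
grip_width: 17.6
finger_force: 30.0
```

Call:
jog_arm([
  {"xyz":[0,0,0],"spin":0},
  {"xyz":[0,0,0],"spin":0},
  {"xyz":[0,0,0],"spin":0},
  {"xyz":[0,0,0],"spin":0},
  {"xyz":[0,0,0],"spin":0},
  {"xyz":[0,0,-0.1],"spin":0},
  {"xyz":[0,0,-0.35],"spin":0},
  {"xyz":[0,0,-0.33],"spin":0},
  {"xyz":[0,0,0],"spin":0},
  {"xyz":[-0.385,-0.06,0],"spin":0},
], gripper=38)

```text
time: 63.3
tool_pos: [582.1, -47.1, 169.5]
tcp_rot: [3.142, -0.001, 1.574]
contact_force: [0.3, -1.0, -0.6]
grip_width: 35.0
finger_force: 0.0
```

Call:
jog_arm([
  {"xyz":[-0.6,-0.1,0],"spin":0},
  {"xyz":[-0.6,-0.1,0],"spin":0},
  {"xyz":[-0.6,-0.1,0],"spin":0},
  {"xyz":[-0.6,-0.1,0],"spin":0},
  {"xyz":[-0.3,-0.042,0],"spin":0},
  {"xyz":[0,0,0],"spin":0},
  {"xyz":[0,0,0],"spin":0},
  {"xyz":[0,0,0],"spin":0},
  {"xyz":[0,0,0],"spin":0},
  {"xyz":[0,0,0],"spin":0},
])

```text
time: 64.55
tool_pos: [547.1, -263.8, 169.9]
tcp_rot: [3.141, -0.0, 1.572]
contact_force: [0.6, -0.2, 0.9]
grip_width: 35.3
finger_force: 0.0
```

```bash
python3 -c "
from wt import *
st(); tops((150,640,0,300),'w10')
im,c=snap('top','top3')
for k in brass(im,(290,560,180,340))[:4]:
    if cv2.contourArea(k)>20: m=cv2.moments(k); u,v=m['m10']/m['m00'],m['m01']/m['m00']; print(cv2.contourArea(k),u,v,px2w('top',u,v,12,c).round(1),px2w('top',u,v,105,c).round(1))
"
```

```text
64.55 [ 547.1 -263.8  169.9] [ 3.141 -0.     1.572] F [ 0.6 -0.2  0.9] w 35.3 0.0
hole [318. 225.] 43 [ 547.1 -264.2   32. ]
blob (303, 202, 31, 33)
135.0 307.7679012345679 221.47407407407408 [600.5 -13.6  12. ] [585.1 -17.7 105. ]
```

Call:
jog_arm([
  {"xyz":[0,0,0.3],"spin":0},
  {"xyz":[0,0,0.5],"spin":0},
  {"xyz":[0,0,0.5],"spin":0},
  {"xyz":[0,0,0.3],"spin":0},
  {"xyz":[0,0,0.18],"spin":0},
  {"xyz":[0,0,0.1],"spin":0},
  {"xyz":[0,0,0.05],"spin":0},
  {"xyz":[0,0,0],"spin":0},
  {"xyz":[0,0,0],"spin":0},
  {"xyz":[0,0,0],"spin":0},
])

```text
time: 65.9
tool_pos: [547.1, -264.5, 15.9]
tcp_rot: [3.141, 0.0, 1.571]
contact_force: [-0.3, -0.3, 0.0]
grip_width: 34.5
finger_force: 0.0
```

Call:
jog_arm([
  {"xyz":[0,0,0],"spin":0},
  {"xyz":[0,0,0],"spin":0},
  {"xyz":[0,0,0],"spin":0},
  {"xyz":[0,0,0],"spin":0},
  {"xyz":[0,0,0],"spin":0},
  {"xyz":[0,0,0],"spin":0},
  {"xyz":[0,0,0],"spin":0},
  {"xyz":[0,0,0],"spin":0},
  {"xyz":[0,0,0],"spin":0},
  {"xyz":[0,0,0],"spin":0},
], gripper=0)

```text
time: 67.15
tool_pos: [547.0, -264.4, 15.5]
tcp_rot: [3.141, -0.0, 1.571]
contact_force: [0.9, 0.3, 2.0]
grip_width: 17.0
finger_force: 30.0
```

Call:
jog_arm([
  {"xyz":[0,0,-0.15],"spin":0},
  {"xyz":[0,0,-0.4],"spin":0},
  {"xyz":[0,0,-0.5],"spin":0},
  {"xyz":[0,0,-0.5],"spin":0},
  {"xyz":[0,0,-0.38],"spin":0},
  {"xyz":[0.3,0.06,0],"spin":0},
  {"xyz":[0.6,0.11,0],"spin":0},
  {"xyz":[0.6,0.11,0],"spin":0},
  {"xyz":[0.6,0.11,0],"spin":0},
  {"xyz":[0.535,0.11,0],"spin":0},
])

```text
time: 68.4
tool_pos: [586.7, -51.9, 170.4]
tcp_rot: [-3.141, -0.0, 1.571]
contact_force: [0.0, -0.1, -0.5]
grip_width: 17.1
finger_force: 30.0
```

Call:
jog_arm([
  {"xyz":[0,0,0],"spin":0},
  {"xyz":[0,0,0],"spin":0},
  {"xyz":[0,0,0.2],"spin":0},
  {"xyz":[0,0,0.25],"spin":0},
  {"xyz":[0,0,0.1],"spin":0},
  {"xyz":[0,0,0.06],"spin":0},
  {"xyz":[0,0,0.04],"spin":0},
  {"xyz":[0,0,0.03],"spin":0},
  {"xyz":[0,0,0],"spin":0},
  {"xyz":[0,0,0],"spin":0},
])

```text
time: 69.65
tool_pos: [587.0, -53.6, 115.7]
tcp_rot: [3.141, 0.0, 1.571]
contact_force: [-0.1, -0.8, -1.0]
grip_width: 17.1
finger_force: 30.0
```

Call:
jog_arm([
  {"xyz":[0,0,0.03],"spin":0},
  {"xyz":[0,0,0.03],"spin":0},
  {"xyz":[0,0,0.02],"spin":0},
  {"xyz":[0,0,0.015],"spin":0},
  {"xyz":[0,0,0.01],"spin":0},
  {"xyz":[0,0,0.005],"spin":0},
  {"xyz":[0,0,0],"spin":0},
  {"xyz":[0,0,0],"spin":0},
  {"xyz":[0,0,0],"spin":0},
  {"xyz":[0,0,0],"spin":0},
])

```text
time: 70.9
tool_pos: [586.9, -53.6, 106.7]
tcp_rot: [3.141, -0.0, 1.571]
contact_force: [-0.3, 0.1, 0.0]
grip_width: 17.1
finger_force: 30.0
```

Call:
jog_arm([
  {"xyz":[0,0,0],"spin":0},
  {"xyz":[0,0,0],"spin":0},
  {"xyz":[0,0,0],"spin":0},
  {"xyz":[0,0,0],"spin":0},
  {"xyz":[0,0,0],"spin":0},
  {"xyz":[0,0,-0.1],"spin":0},
  {"xyz":[0,0,-0.35],"spin":0},
  {"xyz":[0,0,-0.33],"spin":0},
  {"xyz":[0,0,0],"spin":0},
  {"xyz":[-0.4,-0.04,0],"spin":0},
], gripper=38)

```text
time: 72.15
tool_pos: [583.6, -84.2, 168.8]
tcp_rot: [-3.141, -0.001, 1.574]
contact_force: [0.4, -0.3, -0.1]
grip_width: 35.0
finger_force: 0.0
```

Call:
jog_arm([
  {"xyz":[-0.6,-0.06,0],"spin":0},
  {"xyz":[-0.6,-0.06,0],"spin":0},
  {"xyz":[-0.6,-0.06,0],"spin":0},
  {"xyz":[-0.6,-0.06,0],"spin":0},
  {"xyz":[-0.6,-0.06,0],"spin":0},
  {"xyz":[-0.4,-0.05,0],"spin":0},
  {"xyz":[0,0,0],"spin":0},
  {"xyz":[0,0,0],"spin":0},
  {"xyz":[0,0,0],"spin":0},
  {"xyz":[0,0,0],"spin":0},
])

```text
time: 73.4
tool_pos: [556.0, -356.5, 169.2]
tcp_rot: [3.141, -0.0, 1.572]
contact_force: [-0.8, -0.9, 0.9]
grip_width: 34.9
finger_force: 0.0
```

```bash
python3 -c "
from wt import *
st(); tops((150,640,0,300),'w11')
im,c=snap('top','top4')
for k in brass(im,(290,560,180,340))[:4]:
    if cv2.contourArea(k)>20: m=cv2.moments(k); u,v=m['m10']/m['m00'],m['m01']/m['m00']; print(cv2.contourArea(k),u,v,px2w('top',u,v,12,c).round(1),px2w('top',u,v,105,c).round(1))
"
```

```text
73.4 [ 556.  -356.5  169.2] [ 3.141 -0.     1.572] F [-0.8 -0.9  0.9] w 34.9 0.0
hole [317. 226.] 39 [ 555.9 -357.5   32. ]
blob (302, 203, 32, 33)
136.0 307.7549019607843 221.5183823529412 [600.4 -13.6  12. ] [585.  -17.6 105. ]
136.0 324.8247549019608 221.5735294117647 [600.2 -51.7  12. ] [584.8 -52.8 105. ]
```

Both placed parts stand in the tray; picking the third.

Call:
jog_arm([
  {"xyz":[-0.01,0,0.3],"spin":0},
  {"xyz":[0,0,0.5],"spin":0},
  {"xyz":[0,0,0.5],"spin":0},
  {"xyz":[0,0,0.3],"spin":0},
  {"xyz":[0,0,0.17],"spin":0},
  {"xyz":[0,0,0.1],"spin":0},
  {"xyz":[0,0,0.05],"spin":0},
  {"xyz":[0,0,0],"spin":0},
  {"xyz":[0,0,0],"spin":0},
  {"xyz":[0,0,0],"spin":0},
])

```text
time: 74.75
tool_pos: [555.9, -358.6, 16.0]
tcp_rot: [3.141, 0.0, 1.571]
contact_force: [0.2, -0.1, -0.2]
grip_width: 34.7
finger_force: 0.0
```

Call:
jog_arm([
  {"xyz":[0,0,0],"spin":0},
  {"xyz":[0,0,0],"spin":0},
  {"xyz":[0,0,0],"spin":0},
  {"xyz":[0,0,0],"spin":0},
  {"xyz":[0,0,0],"spin":0},
  {"xyz":[0,0,0],"spin":0},
  {"xyz":[0,0,0],"spin":0},
  {"xyz":[0,0,0],"spin":0},
  {"xyz":[0,0,0],"spin":0},
  {"xyz":[0,0,0],"spin":0},
], gripper=0)

```text
time: 76.0
tool_pos: [555.7, -358.4, 15.5]
tcp_rot: [3.141, 0.0, 1.571]
contact_force: [0.4, 0.8, 1.6]
grip_width: 16.8
finger_force: 30.0
```

Call:
jog_arm([
  {"xyz":[0,0,-0.15],"spin":0},
  {"xyz":[0,0,-0.4],"spin":0},
  {"xyz":[0,0,-0.5],"spin":0},
  {"xyz":[0,0,-0.5],"spin":0},
  {"xyz":[0,0,-0.38],"spin":0},
  {"xyz":[0.36,0.05,0],"spin":0},
  {"xyz":[0.6,0.07,0],"spin":0},
  {"xyz":[0.6,0.07,0],"spin":0},
  {"xyz":[0.6,0.07,0],"spin":0},
  {"xyz":[0.6,0.07,0],"spin":0},
])

```text
time: 77.25
tool_pos: [581.9, -136.1, 170.5]
tcp_rot: [3.141, 0.0, 1.571]
contact_force: [1.1, 0.0, -1.6]
grip_width: 16.9
finger_force: 30.0
```

Call:
jog_arm([
  {"xyz":[0.6,0.06,0],"spin":0},
  {"xyz":[0,0,0],"spin":0},
  {"xyz":[0,0,0],"spin":0},
  {"xyz":[0,0,0.2],"spin":0},
  {"xyz":[0,0,0.25],"spin":0},
  {"xyz":[0,0,0.1],"spin":0},
  {"xyz":[0,0,0.05],"spin":0},
  {"xyz":[0,0,0.04],"spin":0},
  {"xyz":[0,0,0.03],"spin":0},
  {"xyz":[0,0,0],"spin":0},
])

```text
time: 78.5
tool_pos: [586.9, -89.6, 116.4]
tcp_rot: [3.141, -0.0, 1.571]
contact_force: [0.2, 0.3, -2.4]
grip_width: 16.7
finger_force: 30.0
```

Call:
jog_arm([
  {"xyz":[0,0,0.03],"spin":0},
  {"xyz":[0,0,0.03],"spin":0},
  {"xyz":[0,0,0.025],"spin":0},
  {"xyz":[0,0,0.015],"spin":0},
  {"xyz":[0,0,0.012],"spin":0},
  {"xyz":[0,0,0.008],"spin":0},
  {"xyz":[0,0,0],"spin":0},
  {"xyz":[0,0,0],"spin":0},
  {"xyz":[0,0,0],"spin":0},
  {"xyz":[0,0,0],"spin":0},
])

```text
time: 79.75
tool_pos: [586.9, -89.6, 106.7]
tcp_rot: [3.141, -0.0, 1.571]
contact_force: [0.0, -0.8, -1.5]
grip_width: 17.2
finger_force: 30.0
```

Call:
jog_arm([
  {"xyz":[0,0,0.006],"spin":0},
  {"xyz":[0,0,0.004],"spin":0},
  {"xyz":[0,0,0],"spin":0},
  {"xyz":[0,0,0],"spin":0},
  {"xyz":[0,0,0],"spin":0},
  {"xyz":[0,0,0],"spin":0},
  {"xyz":[0,0,0],"spin":0},
  {"xyz":[0,0,0],"spin":0},
  {"xyz":[0,0,0],"spin":0},
  {"xyz":[0,0,0],"spin":0},
])

```text
time: 81.0
tool_pos: [586.9, -89.6, 105.9]
tcp_rot: [3.141, -0.0, 1.571]
contact_force: [0.1, -0.9, 0.7]
grip_width: 16.9
finger_force: 30.0
```

Call:
jog_arm([
  {"xyz":[0,0,0],"spin":0},
  {"xyz":[0,0,0],"spin":0},
  {"xyz":[0,0,0],"spin":0},
  {"xyz":[0,0,0],"spin":0},
  {"xyz":[0,0,0],"spin":0},
  {"xyz":[0,0,-0.1],"spin":0},
  {"xyz":[0,0,-0.35],"spin":0},
  {"xyz":[0,0,-0.4],"spin":0},
  {"xyz":[0,0,-0.4],"spin":0},
  {"xyz":[0,0,0],"spin":0},
], gripper=38)

```text
time: 82.25
tool_pos: [588.3, -90.0, 209.3]
tcp_rot: [3.135, 0.002, 1.571]
contact_force: [0.9, 1.2, -0.6]
grip_width: 34.9
finger_force: 0.0
```

Call:
jog_arm([
  {"xyz":[-0.5,0,0],"spin":0},
  {"xyz":[-0.6,-0.3,0],"spin":0},
  {"xyz":[-0.6,-0.3,0],"spin":0},
  {"xyz":[-0.6,-0.3,0],"spin":0},
  {"xyz":[-0.5,-0.3,0],"spin":0},
  {"xyz":[0,0,0],"spin":0},
  {"xyz":[0,0,0],"spin":0},
  {"xyz":[0,0,0],"spin":0},
  {"xyz":[0,0,0],"spin":0},
  {"xyz":[0,0,0],"spin":0},
])

```text
time: 83.5
tool_pos: [491.2, -313.0, 205.8]
tcp_rot: [3.142, -0.0, 1.572]
contact_force: [-0.8, -0.6, 1.1]
grip_width: 35.4
finger_force: 0.0
```

```bash
python3 -c "
from wt import *
st(); s,_=snap('side','side9'); im,_=snap('top','top9'); cv2.imwrite('pics/f.png',np.hstack([im[140:360,90:390],cv2.resize(s[140:320,130:430],(400,220*400//400+20))[:220]]))"
```

```text
83.5 [ 491.2 -313.   205.8] [ 3.142 -0.     1.572] F [-0.8 -0.6  1.1] w 35.4 0.0
```

View pics/f.png

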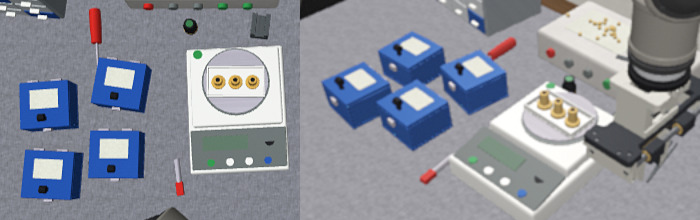

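```bash
python3 -c "
from h import *
for n in('top0','top9'):
    h=cv2.cvtColor(cv2.imread(f'pics/{n}.png'),cv2.COLOR_BGR2HSV)
    for u,v in((130,257),(203,236),(132,329),(203,309)):
        m=cv2.moments((h[v-10:v+10,u-10:u+10,2]<60).astype(np.uint8),True); print(n,round(u-10+m['m10']/m['m00'],2),round(v-10+m['m01']/m['m00'],2))
a,b=[cv2.imread(f'pics/{n}.png')[285:345,105:240].astype(int) for n in('top0','top9')]; print(np.abs(a-b).max(2).__gt__(30).sum())
"
```

```text
top0 130.83 257.28
top0 203.54 235.48
top0 132.66 329.02
top0 200.64 308.38
top9 130.9 257.23
top9 203.7 235.46
top9 132.66 329.02
top9 200.7 308.46
0
```

Lids match their starting state exactly. Handing in.

```bash
python3 -c "
from h import *
print(bot.close_job())"
```

```text
the job is handed in; nothing more can be done
None
```

The job is handed in: the weight was weighed and put back in its case, the tray was tared on the pan, all three brass parts stand upright in it, and all four cases are shut; no verdict came back.

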